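Click the stop collar home on the drill-stand rod

ROBOT

A 6-joint arm with a two-finger parallel gripper is mounted at the origin on a cart in front of the work surface, level with it; the furniture and walls round the work are solid. World frame = base frame: x ahead of the robot, y to its left, z up, the work surface at z = 0. Lengths are in m, angles in rad, forces in N, time in s.
With the tool pointing down it reaches from about 0.25 to 0.775 m from the base axis. Payload 8.9 kg.
Tool frame: the origin (TCP) lies midway between the tips of the shut fingers; the grasp point (between the pads) lies 19 mm behind it (r.hold_point_z is the distance from the TCP to the grasp point, in m); z points along the fingers, y is the line along which they close (so a half turn about z gives the same grasp; the last joint's range is limited). The gripper opens to 85 mm and grips with 20 to 120 N. Pads are 22 mm wide; open, the fingers measure 114 mm over their backs; the gripper's body (76 mm by 85 mm) begins 54 mm behind the grasp point. The pads swing forward as they close: fully open they stand 13 mm farther back than shut.
Start: joints at [1.193, 0.291, -0.153, 1.127, 0, 1.431], TCP at [0.124, 0.51, 0.231] pointing down, gripper open.
Joint ranges: [-2.52, 2.52], [-0.91, 1.74], [-1.3, 1.37], [-1.96, 2.02], [-1.52, 1.47], [-3.14, 3.14]. Speed limits (rad/s): [2.22, 2.22, 2.79, 3.14, 3.14, 3.14].

INTERFACE

Orientations are given as a rotation vector (axis times angle).
In Python, from bench import r, eyes, order gives the robot as it stands.
- The arm moves only by the shell command python3 -m handwheel [OPENING], which reads ROWS from standard input. ROWS is 1 to 20 rows, one to a line, with the numbers parted by commas; each row has 6 numbers: dx, dy, dz in shares of 50 cm (1.0 is 50 cm), then a rotation vector rx, ry, rz in normalised numbers (1 is 90 degrees); each row is the pose to reach, as a shift and turn from the pose commanded when the command began, along the tool's axes at that moment; what a row does not reach only later rows make up. A row lasts 1/10 s, in which the tool goes at most 0.05 m and 0.15 rad, less where a joint would pass 70% of its speed; a pose out of reach is approached as far as the arm can. OPENING is the opening from 0.0 (shut) to 1.0 (fully open), set as the command begins (- or left out keeps the last). The fingers move at their own pace and stop on an object; the grip force is fixed at half the most. Time passes only in rows, so rows that do not move let the fingers close. It prints the time, the measured TCP pose, the force, the opening and the grip force at its end. A shift or turn number past 1, either way, is cut back to 1. Input that does not fit is refused with a message, and nothing moves.
- r.sense(): the state, without advancing time (a new reading comes with each control period).
- eyes.camera(name): name is "scene" or "top" or "wrist"; returns (picture, depth): 480x640x3 uint8, red, green, blue; 480x640 float32, m along the optical axis (not along the pixel's ray), 0 where there is no reading.
- eyes.camera_model(name): a dict with "fx", "fy", "cx", "cy" (pixels), "extrinsics" (4x4, takes a point from camera to world coordinates); the wrist camera has in their place "tool_from_camera" (4x4, takes a point from camera to tool coordinates, whose origin is the TCP and whose axes are the flange's). Camera axes: x right, y down, z forward; pixel columns grow to the right and rows downward; lengths in m; the calibration is good to about 2 mm. A picture is of the moment at which its call begins: read the wrist's pose just before it. camera_model takes no time and is no camera call.
- order.finish_job(): hands the job in; it is judged then, once.
The state is a dict: "clock": time; "joint_pos": joint angles; "joint_vel": joint speeds; "joint_efforts": joint torques, N m; "tool_pos": TCP position; "orientation": TCP orientation; "force": force on the tool from outside, world axes, zero at the start; "wrist_torque": the same for the moment, N m; "width": opening from 0.0 (shut) to 1.0 (fully open); "finger_force": force on a finger pad.
Only numpy, scipy, OpenCV 4.12 (cv2) and the standard library are available. Lean on these libraries where they do the work, as an engineer would, in place of code of your own. Each camera call takes 0.05 s, during which the arm holds its last target. There are 200 camera calls.

TASK

Pick up the tall aluminium collar (the one with the wide hole), slide it down over the upright rod of the small drill stand and press it past the two spring balls until it clicks home on the rod's flange, then let go. Feel your way: the rod is clamped off-centre and at any height, so never press the collar on the rod or its flange, downward or sideways, with more than 30 N. Leave the low ring and the other things on the bench where they are.

Things in the scene. Friction and masses are not known exactly. Their poses are not given: they have to be found in the camera images.
- collar: The tall aluminium collar: a plain upright tube, 36 mm outside diameter, 20 mm bore right through, 30 mm high, 65 g, with a small dark set-screw spot on its side. It stands on end on the bench. Origin: centre of its underside; z points up its bore.
- low_ring: The low aluminium ring, not wanted: 36 mm outside diameter, only 12 mm bore, 16 mm high; too narrow for the rod. Origin: centre of its underside.
- stand: Foot of the drill stand, fixed to the bench: grey plate 90 (its x) x 60 (its y) x 12 mm with a clamp block 52 x 36 mm on it, top 28 mm above the bench. Origin: centre of the plate's underside, on the bench; z up. An oiled, unyielding steel rod of 18 mm diameter rises from a slot in the block. Round the rod is a 31 mm flange; its top is the seat where the collar comes home.
- slot_mid (a point): Middle of the slot, on top of the clamp block (28 mm above the bench), above the foot's origin. The slot runs along the foot's x axis; the rod is clamped in it between -6 and +6 mm from here along x (unknown, differs every time), and at 0 along y. Its height is also unknown: the seat lies 36 to 80 mm above the bench. The collar has 1 mm of play all round on the rod.
- slot_end (a point): The slot's +x end, on top of the block, 20 mm from slot_mid. Heights of the rod above its seat: two 14 mm spring balls stand 2.5 mm out of the rod at the foot's +y and -y sides, centred 35.8 mm up; the full 18 mm diameter ends 44 mm up; a tapering nose follows (radius 8.2 mm at 47.5, 6 at 52, 3 at 56) and ends 57.2 mm up.
- clamp_screw (a point): Head of the clamp screw, low on the -y side of the block, not to be used. How it feels: the collar's lower edge meets the balls about 40 mm above the seat; passing them takes 7 to 10 N downward, then it slides on with 0 to 3 N; in the last 5 mm the balls spring out over its top edge and pull it down with up to 8 N (the click), then it stops hard on the seat, 1.5 mm of play under the balls.
- tape_black: Bystander: roll of black tape, 60 mm across, 19 mm high, lying flat. Origin: centre of its underside.
- spark_plug: Bystander: spark plug, 72 mm long, lying. Origin: centre of its underside. Behind it (x over 0.62, y under 0.3) stands the fixed open red tool tin, its lid about 0.2 m high: pass in front of it or above.
- driver_red: Bystander: red-handled screwdriver, 186 mm long, lying. Origin: centre of its underside.
- tape_measure: Bystander: yellow and black tape measure, 38x78x64 mm. Origin: centre of its underside.
- spanner: Bystander: steel open-ended spanner, 171 mm long, lying flat. Origin: centre of its underside.
Not all that is in view belongs to the job. Leave any yellow look-alike of the collar alone.

How it is judged:
On the way, in this order (a step that is already met when the one before it is completed fails the run):
1. the collar is lifted clear of the bench in the fingers (contact force between the fingers and collar above 0.5 N and height (world z) of collar above 0.04 m), for 0.2 s.
2. the collar is on the rod down to the seat flange, balls above it (distance between collar and seat below 0.0035 m), for 0.1 s.
At the end, for the whole second after the job is handed in: The tall collar sits on the rod with the centre of its underside within 3.5 mm of the centre of the flange's top (so it is past both balls), upright within 0.08 rad, at rest and released (distance between collar and seat below 0.0035 m and angle between the z axis of collar and the z axis of stand, either way round below 0.08 rad and linear speed of collar below 0.01 m/s); the robot touches nothing.
It fails at once if the collar presses on the rod or its flange with more than 30 N (the spring balls' own squeeze does not count) (contact force between collar and rod_shaft above 30 N or contact force between collar and rod_flange above 30 N).
It fails at once if the gripper presses on the stand with more than 30 N (contact force between the fingers and stand above 30 N).
It fails at once if the low ring, tape roll, spark plug, tape measure, screwdriver or spanner is moved by more than 30 mm (distance of any of low_ring, tape_black, spark_plug, driver_red, tape_measure, spanner from where it was at the start of the episode above 0.03 m).
It also fails if it takes over 61 s, if anything falls off the work surface, if the arm or the gripper's body presses on something with over 40 N, if the wrist force passes 120 N, or if a joint passes its speed limit or range.

## Working session

There is one attempt and no reset: what is moved stays moved. The work goes in short steps, Python scripts to look and compute and a shell command to move; the robot and the scene stay as the last step left them, time stands still between calls to the robot, and variables do not carry over. Pictures are saved under pics/ and viewed, at most 10 in all, crops included, and the job is handed in when it is done.

```bash
ls; mkdir -p pics; python3 - <<'E'
from bench import r, eyes, order
import cv2,numpy as np
s=r.sense(); print(s['clock'],s['tool_pos'],s['orientation'],s['width'],s['force'],r.hold_point_z)
for n in ("top","scene"):
    p,d=eyes.camera(n); np.savez(f"pics/{n}.npz",p=p,d=d); cv2.imwrite(f"pics/{n}.png",p[:,:,::-1]); m=eyes.camera_model(n); print(n,{k:np.round(v,3) for k,v in m.items()})
E
```

```text
pics
0.0 [0.12400116 0.50968702 0.2307437 ] [-3.74163315e-01 -3.11886343e+00  1.98143477e-03] 1.0010830196989906 [ 0.63341185 -0.54020968  0.09395413] 0.0187
top {'fx': np.float64(521.681), 'fy': np.float64(521.681), 'cx': np.float64(319.371), 'cy': np.float64(233.665), 'extrinsics': array([[ 1.000e-03, -9.860e-01,  1.680e-01,  2.760e-01],
       [-1.000e+00, -1.000e-03,  1.000e-03,  2.350e-01],
       [-1.000e-03, -1.680e-01, -9.860e-01,  1.201e+00],
       [ 0.000e+00,  0.000e+00,  0.000e+00,  1.000e+00]])}
scene {'fx': np.float64(545.312), 'fy': np.float64(545.312), 'cx': np.float64(312.128), 'cy': np.float64(244.175), 'extrinsics': array([[-0.87 , -0.383,  0.311,  0.07 ],
       [-0.493,  0.678, -0.545,  0.876],
       [-0.003, -0.628, -0.778,  0.969],
       [ 0.   ,  0.   ,  0.   ,  1.   ]])}
```

View pics/top.png

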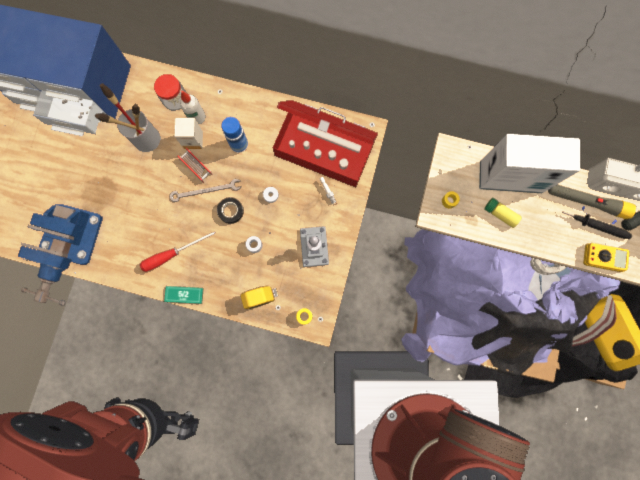

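View pics/scene.png

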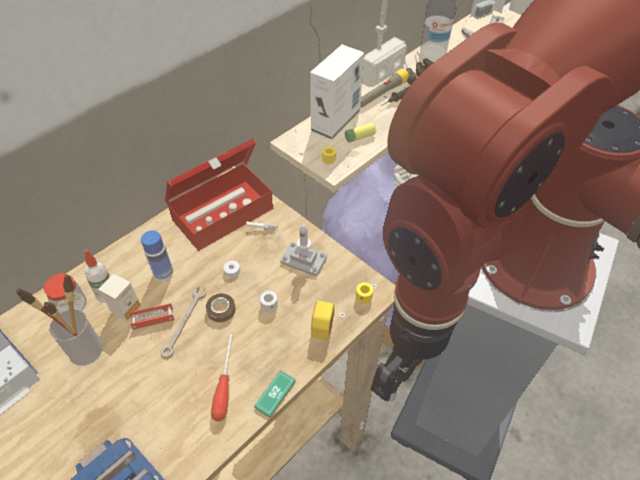

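Top view: the candidates are the collar at (253,244), which is tall with a wide hole; the low ring at (270,194), with a narrow hole; and the yellow look-alike at (303,316), ruled out. The stand is at (314,245). In the scene view the collar is at (269,300), the low ring at (231,270), and the rod tip at about (304,230). I'll check the choice in a close crop and measure.

```bash
cat > h.py <<'E'
import numpy as np,cv2
from bench import r,eyes,order
from scipy.spatial.transform import Rotation as R
def world(n,p,d,m=None):
    m=m or eyes.camera_model(n); v,u=np.mgrid[:480,:640]
    X=np.stack([(u-m['cx'])/m['fx']*d,(v-m['cy'])/m['fy']*d,d],-1); E=m['extrinsics']
    return X@E[:3,:3].T+E[:3,3]
def ray(n,u,v,z):
    m=eyes.camera_model(n);E=m['extrinsics'];k=E[:3,:3]@[(u-m['cx'])/m['fx'],(v-m['cy'])/m['fy'],1]
    return E[:3,3]+k*(z-E[2,3])/k[2]
E
python3 - <<'E'
from h import *
tiles=[]
for n,boxes in (("top",[(253,244),(270,194),(314,245)]),("scene",[(269,300),(231,270),(304,252)])):
    f=np.load(f"pics/{n}.npz");p,d=f['p'],f['d'];W=world(n,p,d)
    hsv=cv2.cvtColor(p,cv2.COLOR_RGB2HSV)
    row=[]
    for i,(u,v) in enumerate(boxes):
        a=32; sl=np.s_[v-a:v+a,u-a:u+a]; row.append(cv2.resize(p[sl],(256,256),interpolation=cv2.INTER_CUBIC))
        m=((hsv[...,1]<60)&(d>0)).astype('uint8'); mm=np.zeros_like(m); mm[sl]=m[sl]
        k,lab,st,c=cv2.connectedComponentsWithStats(mm); j=1+np.argmax(st[1:,4]); q=W[lab==j]
        print(n,(u,v),'area',st[j],'cen',c[j].round(1),'zpct',np.percentile(q[:,2],[5,50,95,100]).round(4))
        if i<2:
            h=np.percentile(q[:,2],95); t=q[(q[:,2]>h-.004)]
            (cx,cy),rad=cv2.minEnclosingCircle(t[:,:2].astype('float32')*1000); print('  top circle',cx,cy,rad,'mean',t.mean(0).round(4))
        else:
            for lo,hi in((.006,.016),(.024,.032),(.034,.06),(.06,.2)):
                t=q[(q[:,2]>lo)&(q[:,2]<hi)]
                if len(t)>5:print('  ',lo,hi,len(t),t.mean(0).round(4),t.min(0).round(4),t.max(0).round(4),cv2.minAreaRect((t[:,:2]*1000).astype('float32')))
    tiles.append(np.hstack(row))
cv2.imwrite('pics/crop.png',np.vstack(tiles)[:,:,::-1])
E
```

```text
top (253, 244) area [245 236  17  17 183] cen [253.3 244. ] zpct [0.0026 0.0298 0.0343 0.0368]
  top circle 452.6722106933594 386.26104736328125 17.39670753479004 mean [0.4516 0.3857 0.0325]
top (270, 194) area [263 187  16  16 190] cen [270.3 194.2] zpct [0.0053 0.016  0.0205 0.0239]
  top circle 571.8765258789062 350.8399658203125 17.465187072753906 mean [0.5732 0.3503 0.0185]
top (314, 245) area [300 227  29  40 992] cen [313.9 246.2] zpct [0.0098 0.0157 0.1085 0.1227]
   0.006 0.016 506 [0.4481 0.2491 0.0127] [0.4032 0.2165 0.0061] [0.4944 0.2812 0.016 ] ((450.2203369140625, 248.77186584472656), (90.28118133544922, 59.466819763183594), 5.628644943237305)
   0.024 0.032 180 [0.4465 0.2477 0.0288] [0.4241 0.2258 0.0244] [0.475  0.2668 0.0319] ((449.5881652832031, 246.22161865234375), (50.82701110839844, 40.96318817138672), 0.640379011631012)
   0.06 0.2 151 [0.4453 0.2485 0.0881] [0.4347 0.2349 0.06  ] [0.4617 0.2636 0.1227] ((448.1741638183594, 249.1634979248047), (26.83798599243164, 28.730998992919922), 0.9050729274749756)
scene (269, 300) area [259 290  19  23 342] cen [268.3 30
[... 480 characters left out ...]
41 0.2135 0.0063] [0.4964 0.2829 0.016 ] ((450.7047119140625, 249.21389770507812), (90.67495727539062, 63.653961181640625), 5.692615509033203)
   0.024 0.032 236 [0.4471 0.2526 0.0281] [0.4242 0.2287 0.0241] [0.4778 0.2689 0.0318] ((450.572265625, 249.21690368652344), (52.77842712402344, 37.474639892578125), 4.225698947906494)
   0.034 0.06 42 [0.4466 0.2541 0.0447] [0.4354 0.2418 0.0343] [0.4563 0.2617 0.0597] ((447.1577453613281, 252.568359375), (24.869937896728516, 11.059980392456055), 50.82159423828125)
   0.06 0.2 231 [0.4469 0.2528 0.085 ] [0.435  0.2358 0.0605] [0.4637 0.2644 0.1215] ((447.76080322265625, 250.82711791992188), (29.90229606628418, 25.40831184387207), 27.029949188232422)
```

View pics/crop.png

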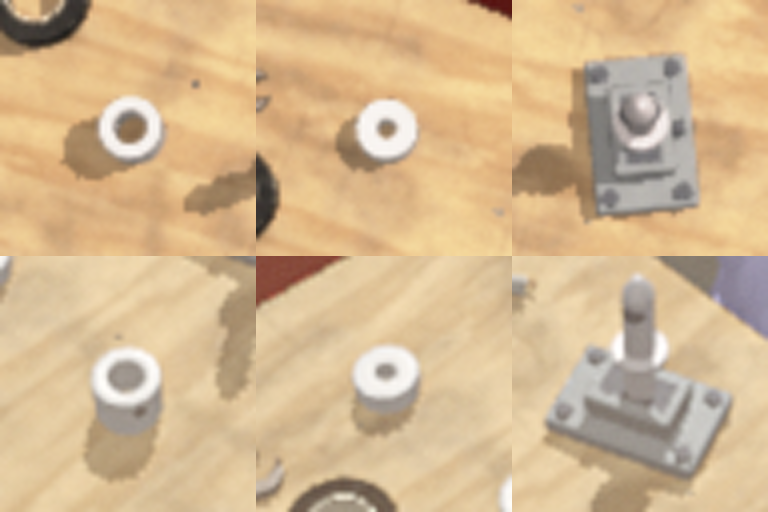

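The crop confirms the choice: at top (253,244) and scene (269,300) there is a wide-bore, tall grey tube with the set-screw spot. It tops out at z≈0.031 with radius ≈17.7 mm, matching the description. The rod, its flange and the balls also show clearly. Next I'll work out the rod position and the first move.

```bash
cat >> h.py <<'E'
def goto(t,yaw=None):
    "delta in tool axes from the present pose to TCP t, tool straight down (turn only reported)"
    s=r.sense();Q=R.from_rotvec(s['orientation']);M=Q.as_matrix()
    print('tcp',np.round(s['tool_pos'],4),'clock',s['clock'],'d_tool',(M.T@(np.array(t)-s['tool_pos'])).round(4),'x',M[:,0].round(3),'y',M[:,1].round(3),'z',M[:,2].round(3))
E
python3 - <<'E'
from h import *
from scipy.optimize import least_squares
for n in("top","scene"):
    f=np.load(f"pics/{n}.npz");W=world(n,f['p'],f['d']).reshape(-1,3)
    W=W[(abs(W[:,0]-.449)<.04)&(abs(W[:,1]-.25)<.03)&(W[:,2]>.034)]
    W=W[W[:,2]<.14]
    print(n,np.histogram(W[:,2],np.arange(.034,.13,.004))[0])
    for lo,hi in((.056,.064),(.064,.07),(.07,.078),(.08,.09),(.09,.1),(.1,.11),(.112,.13)):
        t=W[(W[:,2]>lo)&(W[:,2]<hi)]
        if len(t)>3:
            c,rad=cv2.minEnclosingCircle((t[:,:2]*1000).astype('float32'));print('  ',lo,len(t),t.mean(0).round(4),np.round(c,1),round(rad,1))
goto([.453,.3867,.10])
E
```

```text
top [ 4  0  0  0  0  0 12 37 19  2  3  2  1  1  3  0  6 12  6 16 19 10  2]
   0.056 32 [0.4439 0.2489 0.0622] [448.8 248.9] 14.9
   0.064 36 [0.4434 0.2478 0.0662] [448.3 248.9] 15.4
   0.07 5 [0.4423 0.2523 0.0744] [444.1 254.6] 9.5
   0.09 4 [0.441  0.2488 0.0932] [441.9 248.8] 5.4
   0.1 23 [0.4454 0.2485 0.1047] [449.4 248.7] 10.5
   0.112 38 [0.4488 0.2485 0.1168] [448.9 248.5] 7.6
scene [ 7 11  9  8  1  0 32 43 22  6 11 10  9  9  9  6 12 13 15 15 16  9  0]
   0.056 55 [0.4469 0.2534 0.0618] [448.5 249.1] 15.3
   0.064 42 [0.447  0.2521 0.0662] [449.4 249.5] 14.9
   0.07 17 [0.4476 0.2548 0.0749] [447.7 252.1] 7.5
   0.08 25 [0.4465 0.254  0.085 ] [447.8 252. ] 7.6
   0.09 19 [0.4443 0.2534 0.0948] [447.1 252.7] 7.5
   0.1 36 [0.4469 0.254  0.105 ] [447.8 251. ] 10.1
   0.112 29 [0.4485 0.25   0.1168] [449.1 249.3] 6.9
tcp [0.124  0.5097 0.2308] clock 0.1 d_tool [-0.3488 -0.0416  0.1308] x [-0.972  0.237  0.   ] y [ 0.237  0.972 -0.001] z [-0.    -0.001 -1.   ]
```

The manual's scale: shifts go in shares of 50 cm and turns go in shares of 90 degrees. Converting my numbers, -0.3488 m is -0.6976, -0.34 m is -0.68.

```bash
echo '-0.1,-0.012,0,0,0,0
-0.2,-0.024,0,0,0,0
-0.3,-0.036,0,0,0,0
-0.4,-0.048,0,0,0,0
-0.5,-0.06,0.04,0,0,0
-0.6,-0.072,0.1,0,0,0
-0.68,-0.0832,0.18,0,0,0
-0.6976,-0.0832,0.24,0,0,0
-0.6976,-0.0832,0.2616,0,0,0
-0.6976,-0.0832,0.2616,0,0,0
-0.6976,-0.0832,0.2616,0,0,0' | python3 -m handwheel 1.0
python3 - <<'E'
from h import *
s=r.sense();p,d=eyes.camera("wrist");cv2.imwrite('pics/w1.png',p[:,:,::-1])
m=eyes.camera_model("wrist");T=np.eye(4);T[:3,:3]=R.from_rotvec(s['orientation']).as_matrix();T[:3,3]=s['tool_pos']
m['extrinsics']=T@m['tool_from_camera'];print(m['tool_from_camera'].round(3))
W=world("wrist",p,d,m).reshape(-1,3);W=W[(abs(W[:,0]-.453)<.03)&(abs(W[:,1]-.387)<.03)&(W[:,2]>.026)&(W[:,2]<.036)]
c,rad=cv2.minEnclosingCircle((W[:,:2]*1000).astype('float32'));print(len(W),c,rad,W.mean(0))
goto([c[0]/1000,c[1]/1000,.002])
E
```

```text
clock: 1.2
tool_pos: [0.4528, 0.3878, 0.1014]
orientation: [0.373, 3.119, 0.001]
force: [0.5, 0.7, 0.6]
width: 1.0
finger_force: 0.0
[[-0.    -0.966 -0.258  0.064]
 [ 1.    -0.001  0.    -0.001]
 [-0.    -0.258  0.966 -0.142]
 [ 0.     0.     0.     1.   ]]
2170 (454.3829040527344, 386.0388488769531) 18.007143020629883 [0.45358938 0.38629764 0.0293216 ]
tcp [0.4532 0.3882 0.1021] clock 1.25 d_tool [-0.0016 -0.002   0.1001] x [-0.972  0.235 -0.001] y [0.235 0.972 0.001] z [ 0.001  0.001 -1.   ]
```

View pics/w1.png

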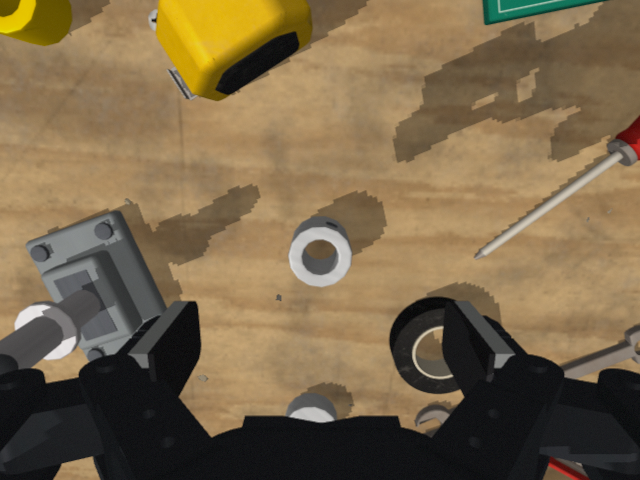

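The wrist picture shows the collar at (320,255) between the open fingers, with the tape roll (440,345) and driver tip (478,255) clear of them. Going down to grasp.

To row units: 0.096 m is 0.192, -0.0005 m is -0.001.

```bash
echo '-0.002,-0.001,0.06,0,0,0
-0.002,-0.001,0.12,0,0,0
-0.002,-0.001,0.16,0,0,0
-0.002,-0.001,0.18,0,0,0
-0.002,-0.001,0.192,0,0,0
-0.002,-0.001,0.192,0,0,0
-0.002,-0.001,0.192,0,0,0
-0.002,-0.001,0.192,0,0,0' | python3 -m handwheel
```

```text
clock: 2.05
tool_pos: [0.4548, 0.387, 0.0056]
orientation: [0.374, 3.118, 0.002]
force: [0.3, 0.1, -0.3]
width: 0.998
finger_force: 0.0
```

To row units: 0.002 m is 0.004, 0.0005 m is 0.001.

```bash
echo '0.001,0,0.004,0,0,0
0.001,0,0.004,0,0,0
0.001,0,0.004,0,0,0
0.001,0,0.004,0,0,0
0.001,0,0.004,0,0,0
0.001,0,0.004,0,0,0
0.001,0,0.004,0,0,0
0.001,0,0.004,0,0,0
0.001,0,0.004,0,0,0
0.001,0,0.004,0,0,0
0.001,0,0.004,0,0,0
0.001,0,0.004,0,0,0
0.001,0,0.004,0,0,0
0.001,0,0.004,0,0,0
0.001,0,0.004,0,0,0' | python3 -m handwheel 0.0
```

```text
clock: 3.55
tool_pos: [0.4536, 0.3866, 0.003]
orientation: [0.374, 3.119, 0.0]
force: [-2.0, -0.2, 5.4]
width: 0.412
finger_force: 59.4
```

To row units: -0.15 m is -0.3, -0.13 m is -0.26.

```bash
echo '0,0,-0.04,0,0,0
0,0,-0.1,0,0,0
0,0,-0.18,0,0,0
0,0,-0.26,0,0,0
0,0,-0.3,0,0,0
0,0,-0.3,0,0,0
0,0,-0.3,0,0,0
0,0,-0.3,0,0,0' | python3 -m handwheel
python3 - <<'E'
from h import *
s=r.sense();p,d=eyes.camera("wrist");cv2.imwrite('pics/w2.png',p[:,:,::-1])
goto([s['tool_pos'][0]-.0045,s['tool_pos'][1]-.1376,s['tool_pos'][2]])
E
```

```text
clock: 4.35
tool_pos: [0.4528, 0.386, 0.151]
orientation: [-0.374, -3.117, 0.003]
force: [0.0, -0.8, -0.4]
width: 0.411
finger_force: 59.9
tcp [0.4528 0.386  0.1509] clock 4.4 d_tool [-0.0282 -0.1348  0.0002] x [-0.972  0.237  0.002] y [ 0.237  0.972 -0.002] z [-0.002 -0.002 -1.   ]
```

View pics/w2.png

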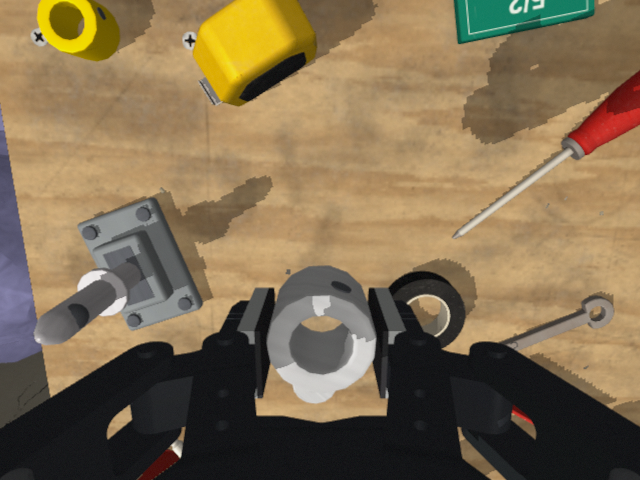

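The collar is held upright between the pads at (322,345), and the rod tip shows at (50,328). I'll measure both from this same view, so calibration errors cancel.

```bash
cat >> h.py <<'E'
def wrist():
    s=r.sense();p,d=eyes.camera("wrist");m=eyes.camera_model("wrist");T=np.eye(4)
    T[:3,:3]=R.from_rotvec(s['orientation']).as_matrix();T[:3,3]=s['tool_pos'];m['extrinsics']=T@m['tool_from_camera']
    return s,p,d,world("wrist",p,d,m),T
def band(W,c,rr,lo,hi,tag):
    W=W.reshape(-1,3);t=W[(np.hypot(W[:,0]-c[0],W[:,1]-c[1])<rr)&(W[:,2]>lo)&(W[:,2]<hi)]
    if len(t)>5:
        k,rad=cv2.minEnclosingCircle((t[:,:2]*1000).astype('float32'));print(tag,lo,len(t),np.round(k,1),round(rad,1),t.mean(0).round(4),t[:,2].max().round(4))
E
python3 - <<'E'
from h import *
s,p,d,W,T=wrist()
c=s['tool_pos']
w=W[300:400,275:370].reshape(-1,3);print('collar z',np.percentile(w[:,2],[5,50,80,90,95,99]).round(4))
for lo in(.172,.175,.177): band(W[260:410,268:376],c,.025,lo,lo+.006,'collar')
for lo in(.058,.062,.066,.09,.1,.11,.114,.117):band(W,(.449,.249),.025,lo,lo+.005,'rod')
q=(W.reshape(-1,3)-T[:3,3])@T[:3,:3]
E
```

```text
collar z [-0.0008  0.1765  0.1776  0.178   0.1783  0.1788]
collar 0.172 5970 [453.8 385.4] 20.9 [0.4523 0.3856 0.1767] 0.178
collar 0.175 6171 [455.3 385.3] 19.9 [0.4525 0.3855 0.1773] 0.1799
collar 0.177 4297 [453.6 384. ] 18.9 [0.4526 0.3853 0.1777] 0.1799
rod 0.058 895 [450.  248.6] 15.8 [0.4479 0.2532 0.0619] 0.063
rod 0.062 815 [449.8 248.5] 15.3 [0.4479 0.2527 0.063 ] 0.067
rod 0.066 160 [449.4 250. ] 8.6 [0.4476 0.2543 0.0685] 0.071
rod 0.09 148 [449.5 249.8] 8.7 [0.4466 0.2537 0.092 ] 0.0949
rod 0.1 335 [448.8 251.4] 8.7 [0.4478 0.2555 0.1024] 0.105
rod 0.11 450 [449.7 248.9] 8.1 [0.4485 0.252  0.1125] 0.115
rod 0.114 397 [449.9 248.8] 6.4 [0.4493 0.2501 0.1164] 0.119
rod 0.117 194 [449.7 248.6] 4.5 [0.4497 0.2491 0.1185] 0.1207
```

To row units: -0.1338 m is -0.2676, -0.0292 m is -0.0584.

```bash
echo '-0.018,-0.08,0,0,0,0
-0.036,-0.16,0,0,0,0
-0.052,-0.24,0,0,0,0
-0.0584,-0.2676,0,0,0,0
-0.0584,-0.2676,0,0,0,0
-0.0584,-0.2676,0,0,0,0
-0.0584,-0.2676,0,0,0,0
-0.0584,-0.2676,0,0,0,0' | python3 -m handwheel
python3 - <<'E'
from h import *
s,p,d,W,T=wrist(); print(s['tool_pos'].round(4),np.round(s['force'],1)) if hasattr(s['tool_pos'],'round') else print(s['tool_pos'],s['force'])
c=s['tool_pos']; 
for lo in(.058,.062,.09,.1,.11,.114,.117):band(W,(.449,.249),.025,lo,lo+.005,'rod')
band(W[260:410,268:376],c,.025,.177,.183,'collar')
q,_=eyes.camera("scene"); cv2.imwrite('pics/c3.png',np.hstack([p[200:440,200:440],cv2.resize(q[160:280,240:360],(480,480))[:240],cv2.resize(q[160:280,240:360],(480,480))[240:]][:1]+[cv2.resize(q[170:290,240:360],(240,240),interpolation=cv2.INTER_CUBIC)])[:,:,::-1])
E
```

```text
clock: 5.25
tool_pos: [0.4503, 0.2507, 0.1523]
orientation: [-0.372, -3.119, -0.0]
force: [-0.1, 0.2, -0.8]
width: 0.412
finger_force: 60.1
[0.4503 0.2507 0.1523] [-0.1  0.2 -0.8]
rod 0.058 736 [450. 248.] 15.4 [0.4442 0.2492 0.0621] 0.063
rod 0.062 713 [449.9 247.9] 15.3 [0.4447 0.2489 0.0629] 0.067
rod 0.09 67 [445.  248.3] 7.2 [0.4425 0.2487 0.0925] 0.0949
rod 0.1 214 [448.7 247.9] 11.1 [0.4458 0.2506 0.1021] 0.105
rod 0.11 197 [447.4 247.9] 7.5 [0.4443 0.2483 0.1121] 0.115
rod 0.114 37 [445.2 248.3] 4.8 [0.4446 0.2487 0.1148] 0.1161
collar 0.177 6015 [452.6 249.7] 19.7 [0.45   0.2501 0.1788] 0.1809
```

View pics/c3.png

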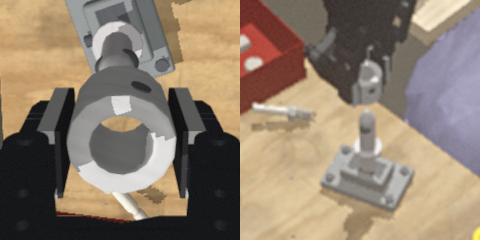

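The collar hangs over the rod, slightly toward +y while the arm is still settling. I'll lower it to just above the nose and read the settled pose.

To row units: 0.02 m is 0.04, 0.01 m is 0.02.

```bash
echo '0,0,0.02,0,0,0
0,0,0.04,0,0,0
0,0,0.04,0,0,0
0,0,0.04,0,0,0
0,0,0.04,0,0,0
0,0,0.04,0,0,0' | python3 -m handwheel
```

```text
clock: 5.95
tool_pos: [0.4506, 0.2497, 0.1327]
orientation: [0.374, 3.119, 0.0]
force: [-0.7, 0.4, -1.4]
width: 0.41
finger_force: 60.1
```

```bash
python3 - <<'E'
from h import *
goto([.4500,.2488,.12])
E
```

```text
tcp [0.4506 0.2497 0.1327] clock 5.95 d_tool [ 0.0003 -0.001   0.0127] x [-0.972  0.237 -0.   ] y [0.237 0.972 0.   ] z [ 0.  0. -1.]
```

To row units: 0.016 m is 0.032, -0.001 m is -0.002.

```bash
echo '0.0008,-0.002,0.01,0,0,0
0.0008,-0.002,0.02,0,0,0
0.0008,-0.002,0.028,0,0,0
0.0008,-0.002,0.032,0,0,0
0.0008,-0.002,0.032,0,0,0
0.0008,-0.002,0.032,0,0,0
0.0008,-0.002,0.032,0,0,0' | python3 -m handwheel
```

```text
clock: 6.65
tool_pos: [0.4499, 0.2489, 0.1167]
orientation: [0.374, 3.119, 0.0]
force: [0.3, -0.5, -0.5]
width: 0.408
finger_force: 60.1
```

To row units: 0.003 m is 0.006, 0.002 m is 0.004.

```bash
echo '0,0,0.002,0,0,0
0,0,0.004,0,0,0
0,0,0.006,0,0,0
0,0,0.006,0,0,0
0,0,0.006,0,0,0' | python3 -m handwheel; echo '0,0,0.002,0,0,0
0,0,0.002,0,0,0
0,0,0.002,0,0,0
0,0,0.002,0,0,0' | python3 -m handwheel; echo '0,0,0.002,0,0,0
0,0,0.002,0,0,0
0,0,0.002,0,0,0
0,0,0.002,0,0,0' | python3 -m handwheel
```

```text
clock: 7.15
tool_pos: [0.4497, 0.2488, 0.1135]
orientation: [-0.374, -3.119, 0.0]
force: [0.1, 0.3, -0.7]
width: 0.411
finger_force: 60.1
clock: 7.55
tool_pos: [0.4497, 0.2488, 0.1125]
orientation: [0.374, 3.119, 0.0]
force: [-0.1, 1.3, -0.7]
width: 0.406
finger_force: 60.1
clock: 7.95
tool_pos: [0.4497, 0.2488, 0.1115]
orientation: [-0.374, -3.119, 0.0]
force: [-0.2, -0.6, 0.1]
width: 0.411
finger_force: 60.1
```

To row units: 0.001 m is 0.002.

```bash
echo '0,0,0.002,0,0,0
0,0,0.002,0,0,0
0,0,0.002,0,0,0
0,0,0.002,0,0,0' | python3 -m handwheel|sed -n '2p;4p'; echo '0,0,0.002,0,0,0
0,0,0.002,0,0,0
0,0,0.002,0,0,0
0,0,0.002,0,0,0' | python3 -m handwheel|sed -n '2p;4p'; echo '0,0,0.002,0,0,0
0,0,0.002,0,0,0
0,0,0.002,0,0,0
0,0,0.002,0,0,0' | python3 -m handwheel|sed -n '2p;4p'
```

```text
tool_pos: [0.4497, 0.2488, 0.1105]
force: [-0.3, 0.3, -0.3]
tool_pos: [0.4497, 0.2488, 0.1095]
force: [-0.6, -0.6, -0.0]
tool_pos: [0.4497, 0.2488, 0.1085]
force: [0.1, 0.1, -0.7]
```

To row units: 0.001 m is 0.002.

```bash
for i in 1 ; do echo '0,0,0.002,0,0,0
0,0,0.002,0,0,0
0,0,0.002,0,0,0' | python3 -m handwheel|sed -n '2p;4p'; echo '0,0,0.002,0,0,0
0,0,0.002,0,0,0
0,0,0.002,0,0,0' | python3 -m handwheel|sed -n '2p;4p'; echo '0,0,0.002,0,0,0
0,0,0.002,0,0,0
0,0,0.002,0,0,0' | python3 -m handwheel|sed -n '2p;4p'; done
```

```text
tool_pos: [0.4497, 0.2488, 0.1075]
force: [0.2, 0.6, -0.5]
tool_pos: [0.4497, 0.2488, 0.1065]
force: [-0.2, -0.0, 0.2]
tool_pos: [0.4497, 0.2487, 0.1055]
force: [-0.1, -0.8, -1.1]
```

To row units: 0.001 m is 0.002.

```bash
for i in 1 ; do echo '0,0,0.002,0,0,0
0,0,0.002,0,0,0
0,0,0.002,0,0,0' | python3 -m handwheel|sed -n '2p;4p'; echo '0,0,0.002,0,0,0
0,0,0.002,0,0,0
0,0,0.002,0,0,0' | python3 -m handwheel|sed -n '2p;4p'; echo '0,0,0.002,0,0,0
0,0,0.002,0,0,0
0,0,0.002,0,0,0' | python3 -m handwheel|sed -n '2p;4p'; done
```

```text
tool_pos: [0.4498, 0.2487, 0.1046]
force: [-0.4, -1.2, 0.7]
tool_pos: [0.45, 0.2488, 0.1038]
force: [-0.7, -1.4, 5.3]
tool_pos: [0.45, 0.2489, 0.1027]
force: [-0.0, -0.6, 3.4]
```

To row units: 0.001 m is 0.002.

```bash
echo '0,0,0.002,0,0,0
0,0,0.002,0,0,0
0,0,0.002,0,0,0' | python3 -m handwheel|sed -n '2p;4p'; echo '0,0,0.002,0,0,0
0,0,0.002,0,0,0
0,0,0.002,0,0,0' | python3 -m handwheel|sed -n '2p;4p'; echo '0,0,0.002,0,0,0
0,0,0.004,0,0,0
0,0,0.004,0,0,0' | python3 -m handwheel|sed -n '2p;4p';echo '0,0,0.002,0,0,0
0,0,0.004,0,0,0
0,0,0.006,0,0,0
0,0,0.006,0,0,0' | python3 -m handwheel|sed -n '2p;4p'
```

```text
tool_pos: [0.4497, 0.2488, 0.1014]
force: [-0.9, -1.2, 4.9]
tool_pos: [0.4496, 0.2487, 0.1002]
force: [0.7, -0.2, -1.2]
tool_pos: [0.4495, 0.2487, 0.0982]
force: [0.7, -1.2, -0.3]
tool_pos: [0.4496, 0.2487, 0.0952]
force: [1.3, -0.5, -1.5]
```

To row units: 0.008 m is 0.016, 0.006 m is 0.012.

```bash
echo '0,0,0.004,0,0,0
0,0,0.008,0,0,0
0,0,0.012,0,0,0
0,0,0.016,0,0,0
0,0,0.016,0,0,0' | python3 -m handwheel|sed -n '2p;4p'; echo '0,0,0.004,0,0,0
0,0,0.008,0,0,0
0,0,0.012,0,0,0
0,0,0.016,0,0,0
0,0,0.016,0,0,0' | python3 -m handwheel|sed -n '2p;4p'; echo '0,0,0.002,0,0,0
0,0,0.004,0,0,0
0,0,0.006,0,0,0
0,0,0.008,0,0,0
0,0,0.008,0,0,0' | python3 -m handwheel|sed -n '2p;4p'
```

```text
tool_pos: [0.4495, 0.2487, 0.0869]
force: [1.9, 0.6, -0.4]
tool_pos: [0.4495, 0.2486, 0.079]
force: [1.8, 0.1, -4.0]
tool_pos: [0.4495, 0.2487, 0.0752]
force: [0.7, -0.4, -3.1]
```

To row units: 0.003 m is 0.006, 0.002 m is 0.004.

```bash
M='' ; echo '0,0,0.002,0,0,0
0,0,0.004,0,0,0
0,0,0.006,0,0,0
0,0,0.006,0,0,0' | python3 -m handwheel|sed -n '2p;4p'; echo '0,0,0.002,0,0,0
0,0,0.002,0,0,0
0,0,0.002,0,0,0' | python3 -m handwheel|sed -n '2p;4p'; echo '0,0,0.002,0,0,0
0,0,0.002,0,0,0
0,0,0.002,0,0,0' | python3 -m handwheel|sed -n '2p;4p'
```

```text
tool_pos: [0.4493, 0.2486, 0.072]
force: [0.6, 0.1, -4.7]
tool_pos: [0.4492, 0.2486, 0.071]
force: [0.4, -1.3, -6.7]
tool_pos: [0.4494, 0.2487, 0.0702]
force: [-0.3, -0.4, -10.3]
```

To row units: 0.0005 m is 0.001.

```bash
echo '0,0,0.001,0,0,0
0,0,0.001,0,0,0
0,0,0.001,0,0,0' | python3 -m handwheel|sed -n '2p;4p'; echo '0,0,0.001,0,0,0
0,0,0.001,0,0,0
0,0,0.001,0,0,0' | python3 -m handwheel|sed -n '2p;4p'; echo '0,0,0.001,0,0,0
0,0,0.001,0,0,0
0,0,0.001,0,0,0' | python3 -m handwheel|sed -n '2p;4p'
```

```text
tool_pos: [0.4496, 0.2486, 0.0699]
force: [-0.3, -1.8, -9.3]
tool_pos: [0.4497, 0.2487, 0.0695]
force: [1.2, -1.5, -9.0]
tool_pos: [0.4498, 0.2489, 0.0691]
force: [-1.1, -2.8, -6.6]
```

To row units: 0.0005 m is 0.001.

```bash
echo '0,0,0.001,0,0,0
0,0,0.001,0,0,0
0,0,0.001,0,0,0' | python3 -m handwheel|sed -n '2p;4p'; echo '0,0,0.001,0,0,0
0,0,0.001,0,0,0
0,0,0.001,0,0,0' | python3 -m handwheel|sed -n '2p;4p'; echo '0,0,0.001,0,0,0
0,0,0.001,0,0,0
0,0,0.001,0,0,0' | python3 -m handwheel|sed -n '2p;4p'
```

```text
tool_pos: [0.45, 0.2489, 0.0687]
force: [0.3, -1.0, -3.9]
tool_pos: [0.45, 0.2489, 0.0682]
force: [-0.0, -1.3, -2.0]
tool_pos: [0.4498, 0.2489, 0.0676]
force: [0.9, -0.0, -0.8]
```

To row units: 0.0005 m is 0.001.

```bash
echo '0,0,0.001,0,0,0
0,0,0.001,0,0,0
0,0,0.001,0,0,0' | python3 -m handwheel|sed -n '2p;4p'; echo '0,0,0.001,0,0,0
0,0,0.001,0,0,0
0,0,0.001,0,0,0' | python3 -m handwheel|sed -n '2p;4p'
```

```text
tool_pos: [0.4497, 0.2489, 0.067]
force: [0.5, 0.1, -0.3]
tool_pos: [0.4497, 0.2488, 0.0665]
force: [-0.6, -0.8, -1.2]
```

To row units: 0.0005 m is 0.001.

```bash
echo '0,0,0.001,0,0,0
0,0,0.001,0,0,0
0,0,0.001,0,0,0' | python3 -m handwheel|sed -n '2p;4p'; echo '0,0,0.0006,0,0,0
0,0,0.0006,0,0,0
0,0,0.0006,0,0,0' | python3 -m handwheel|sed -n '2p;4p'
```

```text
tool_pos: [0.4497, 0.2488, 0.066]
force: [0.4, -0.7, -1.6]
tool_pos: [0.4498, 0.2488, 0.0658]
force: [-0.2, 0.3, 0.7]
```

To row units: 0.0003 m is 0.0006.

```bash
echo '0,0,0.0006,0,0,0
0,0,0.0006,0,0,0
0,0,0.0006,0,0,0' | python3 -m handwheel|sed -n '2p;4p'; echo '0,0,0.0006,0,0,0
0,0,0.0006,0,0,0
0,0,0.0006,0,0,0' | python3 -m handwheel|sed -n '2p;4p'
```

```text
tool_pos: [0.4499, 0.2488, 0.0657]
force: [-1.5, -0.3, 5.5]
tool_pos: [0.4499, 0.2489, 0.0657]
force: [-2.2, -0.4, 8.5]
```

It's on the seat with 8.5 N, and the height (underside ≈0.0627) matches the measured flange. Releasing and going straight up.

To row units: -0.0005 m is -0.001.

```bash
echo '0,0,-0.001,0,0,0
0,0,-0.001,0,0,0
0,0,-0.001,0,0,0
0,0,-0.001,0,0,0
0,0,-0.001,0,0,0
0,0,-0.001,0,0,0
0,0,-0.001,0,0,0
0,0,-0.001,0,0,0
0,0,-0.001,0,0,0
0,0,-0.001,0,0,0' | python3 -m handwheel 1.0; echo '0,0,-0.02,0,0,0
0,0,-0.06,0,0,0
0,0,-0.12,0,0,0
0,0,-0.2,0,0,0
0,0,-0.26,0,0,0
0,0,-0.3,0,0,0
0,0,-0.3,0,0,0
0,0,-0.3,0,0,0
0,0,-0.3,0,0,0
0,0,-0.3,0,0,0' | python3 -m handwheel
python3 - <<'E'
from h import *
s,p,d,W,T=wrist()
for lo in(.059,.088,.091,.1,.11,.114):band(W,(.449,.249),.025,lo,lo+.005,'z')
q,_=eyes.camera("scene"); cv2.imwrite('pics/end.png',np.hstack([cv2.resize(p,(480,360)),cv2.resize(q[190:290,250:350],(300,360))])[:,:,::-1])
E
```

```text
clock: 19.35
tool_pos: [0.4497, 0.2488, 0.0656]
orientation: [0.374, 3.119, 0.0]
force: [-1.4, 0.1, -0.4]
width: 1.002
finger_force: 0.0
clock: 20.35
tool_pos: [0.4491, 0.2485, 0.2147]
orientation: [-0.374, -3.118, 0.001]
force: [0.4, -0.6, 0.3]
width: 1.003
finger_force: 0.0
z 0.088 1095 [450.5 248.4] 18.0 [0.4482 0.2491 0.092 ] 0.093
z 0.091 1217 [450.3 248.3] 17.8 [0.4489 0.2488 0.0924] 0.0959
z 0.1 139 [450.3 247.9] 11.1 [0.4469 0.2492 0.1022] 0.1047
z 0.11 236 [449.7 247.9] 8.2 [0.448  0.2483 0.1124] 0.115
z 0.114 248 [449.6 248.4] 6.7 [0.4493 0.248  0.1164] 0.119
```

View pics/end.png

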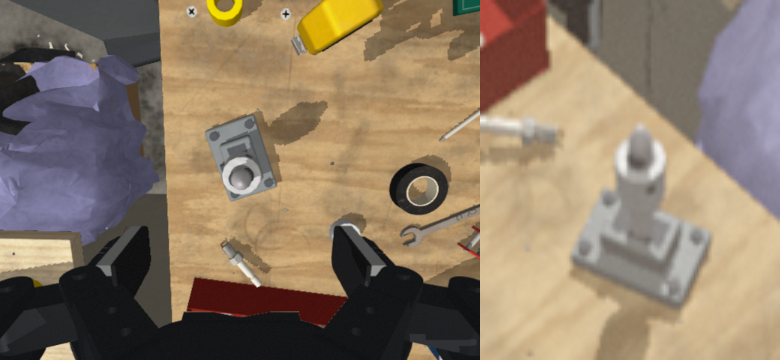

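The picture shows the collar seated upright on the rod (wrist view (240,177)). Its top is at z≈0.0925, which is the 0.0625 seat plus 30 mm, and the gripper is clear.

```bash
python3 -c "
from bench import order
print(order.finish_job())"
```

```text
the job is handed in; nothing more can be done
None
```

The tall collar is clicked home on the rod's flange, upright and released, with a last reading of 8.5 N pressing on the seat; the job is handed in at about 20 s (no verdict was shown).

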